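# Release a casting on the gravity roller track

### The arm

A 6-joint arm with a two-finger parallel gripper is mounted at the origin on a cart in front of the work surface, level with it; the furniture and walls round the work are solid. World frame = base frame: x ahead of the robot, y to its left, z up, the work surface at z = 0. Lengths are in m, angles in rad, forces in N, time in s.
With the tool pointing down it reaches from about 0.425 to 0.95 m from the base axis. Payload 3.5 kg.
Tool frame: the origin (TCP) lies on the centre line of the jaws, within the pads' length; the fingertips stand 14 mm ahead of it and the grasp point (between the pads) lies 5 mm behind it (ctrl.finger_overhang is the distance from the TCP to the fingertips, in m); z points along the fingers, y is the line along which they close (so a half turn about z gives the same grasp; the last joint's range is limited). The gripper opens to 85 mm and grips with 20 to 120 N. Pads are 22 mm wide; open, the fingers measure 114 mm over their backs; the gripper's body (76 mm by 85 mm) begins 54 mm behind the grasp point. The pads swing forward as they close: fully open they stand 13 mm farther back than shut.
Start: joints at [-1.486, 0.286, 1.577, -0, 1.279, -0.15], TCP at [0.157, -0.656, 0.245] pointing down, gripper open.
Joint ranges: [-2.77, 2.77], [-0.9, 2.22], [0.21, 2.48], [-1.53, 4.67], [0.24, 2.81], [-2.84, 2.84]. Speed limits (rad/s): [2.79, 2.79, 3.14, 3.14, 3.14, 3.14].

### API

Orientations are given as a unit quaternion [x, y, z, w].
In Python, from plant import ctrl gives the robot as it stands.
- The arm moves only by the tool send_rows, never from a script. Its argument "moves" is text: rows parted by semicolons, each of 7 numbers parted by spaces: the turn, a rotation vector about the tool's x, y, z in units of 360 degrees (1.0 is 360 degrees), then the shift along the tool's x, y, z in units of 20 cm (1.0 is 20 cm), then the gripper's target within -1 to 1 (fully open at 1, half-way at 0, shut at -1). A call has 1 to 12 rows; each row is the pose to reach, as a shift and turn from the pose commanded when the call began, along the tool's axes at that moment, turning the shorter way round; what a row does not reach only later rows make up. A row lasts 1/8 s, in which the tool goes at most 62.5 mm and 10.7 degrees, less where a joint would pass 70% of its speed; a pose out of reach is approached as far as the arm can. A call with a number of a shift or a turn outside -1 to 1 is refused whole. A call with a gripper value outside its range is refused whole. The fingers move at their own pace and stop on an object; "newtons" is the grip in N (left out, the last holds). Time passes only in rows, so rows that repeat a pose let the fingers close. It gives the time, the measured TCP pose, the force, the opening and the grip force at its end, in the units of the state.
- ctrl.get_state(): the state, without advancing time (a new reading comes with each control period).
- ctrl.read_camera(name): name is "side" or "top" or "wrist"; returns a dict with "image" (480x640x3 uint8, red, green, blue), "fovy" (degrees; the focal length in pixels is half the picture's height over the tangent of half this angle, whatever the lens; pixels are square), "cx", "cy" (the principal point, pixels), "extrinsics" (4x4, takes a point from camera to world coordinates). Camera axes: x right, y up, looking along -z (the intrinsics and any distortion apply to the point x, -y, -z); pixel columns grow to the right and rows downward; lengths in m; the calibration is good to about 2 mm. A picture is of the moment at which its call begins. There is no depth.
- ctrl.sign_off(): hands the job in; it is judged then, once.
The state is a dict: "time": time; "qpos": joint angles; "dq": joint speeds; "joint_efforts": joint torques, N m; "eef_pos": TCP position; "tcp_rot": TCP orientation; "contact_force": force on the tool from outside, world axes, zero at the start; "wrist_torque": the same for the moment, N m; "opening": opening from 0.0 (shut) to 1.0 (fully open); "finger_force": force on a finger pad.
Only numpy, scipy, OpenCV 4.12 (cv2) and the standard library are available. Lean on these libraries where they do the work, as an engineer would, in place of code of your own. Each camera call takes 0.05 s, during which the arm holds its last target. There are 200 camera calls.

### The job

Push the stop arm shut across the low end of the roller track, then press the two release buttons all the way down together, one with each fingertip, and keep both down until the casting has rolled down the track and come to rest against the arm; then let the buttons come up again and draw back. The casting must roll by itself: do not touch or lift it, and leave the other things on the bench where they are.

Things in the scene. Friction and masses are not known exactly. Their poses are not given: they have to be found in the camera images.
- track: Gravity roller track fixed to the bench: two aluminium rails 580 mm long, 112 mm over the outside, 16 mm steel rollers between. Origin on the bench under its middle, z up, y along the track to its LOW end (falls 5 degrees; roller tops 78 mm above the bench at the middle, 103 and 53 mm at the ends, rails' lips 15 mm higher). The release box and the arm's hinge are on its -x side.
- pins (a point): Midway between the tops of the two steel pins that hold the casting: 50 mm apart across the track, 9 mm proud of the rollers. Either one alone holds it. Each is one piece with a button: it sinks as far as its button does and springs up again when that is let go. The casting is hollow and open below, so a pin let up under it catches it from inside.
- release_a (a joint): How far the uphill release button is pressed, m: 0 up, 0.014 fully down (2 N to start it, 5 N to hold it down). Counts as down beyond 0.011.
- release_b (a joint): The same for the downhill release button.
- release_a_top (a point): Centre of the top of the uphill button: plain steel mushroom head, 26 mm diameter, 130 mm above the bench when up, pressed straight down. Button centres are 60 mm apart along the track (track y = -60 and 0 mm, x = -112 mm), on a grey box 70 x 130 mm, 100 mm high. The casting's side is 64 mm from the button centres.
- release_b_top (a point): Centre of the top of the downhill button, which is the same.
- stop_arm (a joint): Angle of the stop arm, rad: 0 shut (straight across the track, against the post on the far rail), 1.57 alongside the near rail pointing uphill, 2.2 fully open, swung out to the -x side. Starts between 1.7 and 2.1. Turning it takes about 0.06 N m; it stays where it is left. It shuts by sweeping over the empty lower half of the track.
- stop_hinge (a point): Point on the arm's upright hinge axis (square to the sloping rollers), level with the arm's top edge; fixed to the track.
- stop_push (a point): Point on the arm's top edge, 115 mm from the hinge axis. The arm is a steel bar 10 mm thick reaching to 155 mm from the hinge axis, 36 mm high: its top edge is 53 mm above the roller tops and its lower edge 17 mm, clear of the rails.
- casting_mid (a point): Centre of the casting on the track, a hollow die-cast housing 96 x 235 x 47 mm, about 0.4 kg, lying lengthwise on the rollers against the pins. Against the shut arm this point is 128 mm downhill of the track's middle (track y = +0.128). Rolling down takes 3 to 5 s.
- ink_tin: Black tin, 69 mm diameter, 60 mm high, beyond the track's low end; a bystander. Origin under its centre.
- flat_file: File with wooden handle, 300 mm long, 26 mm high; a bystander. Origin under its middle.
- mallet: Rubber mallet, 288 mm long, 55 mm high, behind the track; a bystander. Origin under its middle.
- scraper: Putty scraper, 190 mm long, 22 mm high; a bystander. Origin under its middle.
- spare_casting: A second casting of the same kind, lying on the bench behind the track; a bystander, not part of the work. Origin under its middle.

How it is judged:
On the way, in this order (a step that is already met when the one before it is completed fails the run):
1. the stop arm is pushed shut while the casting still waits at the pins (value of joint stop_arm below 0.08 rad and y of casting_mid in the frame of track below -0.14 m), for 0.2 s.
2. both release buttons are down together, with the fingers on both (value of joint each of release_a, release_b above 0.011 m and contact force between each of release_a_c0, release_b_c0 and the fingers above 0.5 N), for 0.1 s.
3. the casting has rolled down against the arm and stopped, with both buttons still down (value of joint each of release_a, release_b above 0.011 m and y of casting_mid in the frame of track between 0.116 and 0.141 m and x of casting_mid in the frame of track between -0.012 and 0.012 m and z of casting_mid in the frame of track between 0.08 and 0.1 m and linear speed of casting below 0.02 m/s), for 0.2 s.
At the end, for the whole second after the job is handed in: The casting lies still on the rollers against the shut arm (its centre 116 to 141 mm downhill of the track's middle and within 12 mm of its centre line), the arm is within 0.08 rad of shut, and both buttons have come up to within 3 mm (y of casting_mid in the frame of track between 0.116 and 0.141 m and x of casting_mid in the frame of track between -0.012 and 0.012 m and z of casting_mid in the frame of track between 0.08 and 0.1 m and linear speed of casting below 0.01 m/s and value of joint stop_arm below 0.08 rad and value of joint each of release_a, release_b below 0.003 m); the robot touches nothing.
It fails at once if the robot touches the casting (contact force between casting and the arm above 0.3 N).
It fails at once if the fingers touch the casting (contact force between casting and the fingers above 0.3 N).
It fails at once if the casting is lifted off the rollers (z of casting_mid in the frame of track above 0.135 m).
It fails at once if a bystander is moved more than 20 mm (distance of any of ink_tin, flat_file, mallet, scraper, spare_casting from where it was at the start of the episode above 0.02 m).
It also fails if it takes over 58 s, if anything falls off the work surface, if the arm or the gripper's body presses on something with over 40 N, if the wrist force passes 120 N, or if a joint passes its speed limit or range.

## Working session

There is one attempt and no reset: what is moved stays moved. The work goes in short steps, Python scripts to look and compute and a tool call to move; the robot and the scene stay as the last step left them, time stands still between calls to the robot, and variables do not carry over. Pictures are saved under pics/ and viewed, at most 10 in all, crops included, and the job is handed in when it is done.

Besides the shell and the picture viewer there is one more tool, called after "Call:" as name(argument=value, ...) on one line, values as JSON. send_rows: Moves the arm, as the interface text tells. Its arguments: {"type":"object","properties":{"moves":{"type":"string"},"newtons":{"type":"number"}},"required":["moves"]}

```bash
ls; mkdir -p pics; cat > h.py <<'E'
import numpy as np, cv2
from plant import ctrl
from scipy.spatial.transform import Rotation as R
def shot(n):
    d=ctrl.read_camera(n); return d
def ray(d,u,v):
    f=240/np.tan(np.radians(d['fovy'])/2)
    E=np.array(d['extrinsics']); c=np.array([(u-d['cx'])/f,-(v-d['cy'])/f,-1.])
    return E[:3,3],E[:3,:3]@c
def onz(d,u,v,z):
    o,r=ray(d,u,v); return o+r*(z-o[2])/r[2]
def proj(d,p):
    f=240/np.tan(np.radians(d['fovy'])/2)
    E=np.array(d['extrinsics']); c=E[:3,:3].T@(np.array(p)-E[:3,3])
    return d['cx']+f*c[0]/-c[2], d['cy']-f*c[1]/-c[2]
E
python3 - <<'E'
from h import *
import pickle
D={n:shot(n) for n in('top','side')}
pickle.dump(D,open('d.pkl','wb'))
for n,d in D.items():
    cv2.imwrite(f'pics/{n}0.png',d['image'][:,:,::-1]); print(n,{k:v for k,v in d.items() if k!='image'})
print(ctrl.get_state())
E
```

```text
pics
top {'fovy': 51.43553937976061, 'cx': 316.90994700570565, 'cy': 245.05850478462477, 'extrinsics': array([[ 0.02622548,  0.99199501, -0.12352375,  0.43849299],
       [-0.99943292,  0.02340806, -0.02420532,  0.01776605],
       [-0.0211201 ,  0.1240885 ,  0.99204636,  1.3531972 ],
       [ 0.        ,  0.        ,  0.        ,  1.        ]])}
side {'fovy': 46.62723465195818, 'cx': 312.1871522656148, 'cy': 245.1171660829502, 'extrinsics': array([[-0.90737772,  0.2479079 , -0.33942208,  0.04406695],
       [-0.41989733, -0.57069128,  0.70568952,  1.12687053],
       [-0.01875921,  0.78284937,  0.62192841,  1.08328104],
       [ 0.        ,  0.        ,  0.        ,  1.        ]])}
{'time': 0.1, 'qpos': array([-1.48600320e+00,  2.87096081e-01,  1.57802617e+00, -2.77784738e-05,
        1.27859700e+00, -1.50013234e-01]), 'dq': array([-0.00190247, -0.0012161 , -0.00382757,  0.00166114,  0.00101216,
        0.00012422]), 'joint_efforts': array([ 3.68604069e-04, -4.07298446e+01, -2.93699080e+01, -1.37533893e-04,
        3.43114320e-03,  1.75687535e-05]), 'eef_pos': array([ 0.15700769, -0.65590785,  0.24407519]), 'tcp_rot': array([ 9.93115127e-01,  1.17137584e-01,  2.13790406e-05, -1.06317113e-03]), 'contact_force': array([-0.44165728,  0.91000341,  0.25579678]), 'wrist_torque': array([ 0.01838331, -0.01026897,  0.00615371]), 'finger_force': 0.0, 'opening': 0.9986968145990631}
```

View pics/top0.png

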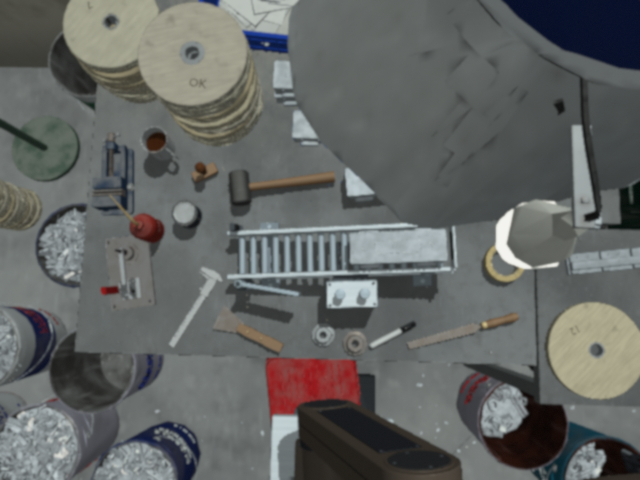

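View pics/side0.png

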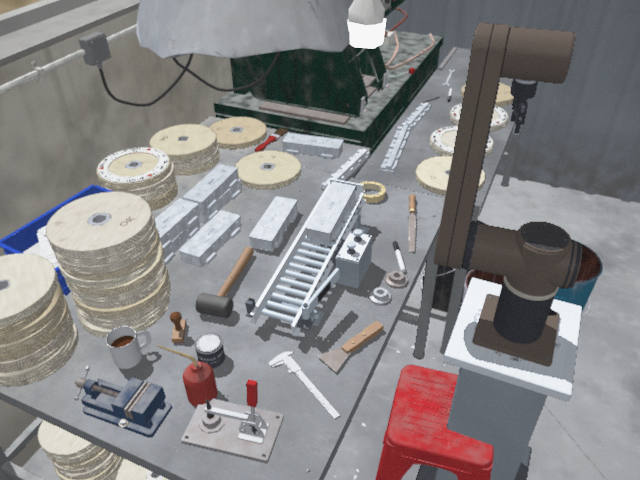

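The top view shows the track from (455,247) at the high end to (232,253) at the low end. The buttons are near (337,294) and (367,294). The stop arm runs from its hinge at about (240,283) to its tip at (298,294). I'll zoom in on these areas.

```bash
python3 - <<'E'
from h import *
import pickle
D=pickle.load(open('d.pkl','rb'))
def crop(n,u0,v0,w,h,s):
    i=D[n]['image'][v0:v0+h,u0:u0+w,::-1]; i=cv2.resize(i,None,fx=s,fy=s,interpolation=cv2.INTER_CUBIC)
    return i
a=crop('top',222,215,130,97,6);b=crop('top',322,215,140,97,5.7)
a=crop('top',222,215,250,100,3.2); b=crop('side',240,170,160,160,3)
c=np.zeros((320+0,800,3),np.uint8);c[:a.shape[0],:a.shape[1]]=a
cv2.imwrite('pics/c1.png',c); cv2.imwrite('pics/c2.png',crop('side',245,170,150,165,3.6))
E
```

```text
(no output)
```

View pics/c1.png

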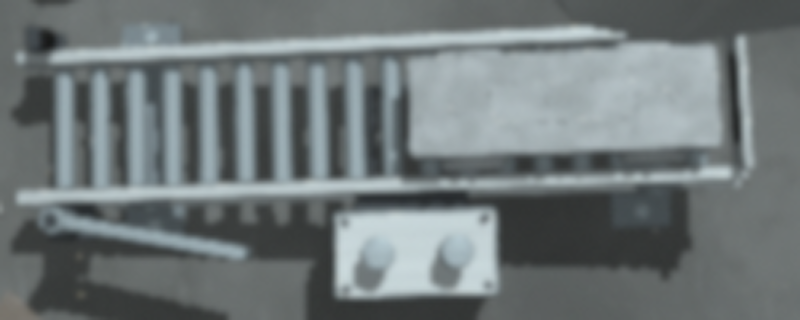

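View pics/c2.png

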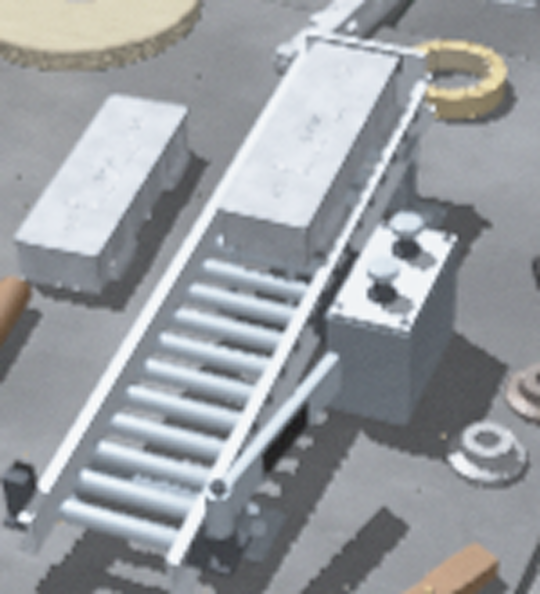

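The crops (3.2× top, 3.6× side) give these positions:

| Point | Top crop | Side crop |
|---|---|---|
| Button b | (378,250) | (384,269) |
| Button a | (457,248) | (407,222) |
| Hinge | (50,220) | (217,487) |
| Arm tip | (247,253) | (335,358) |

I'll triangulate these points next.

```bash
python3 - <<'E'
from h import *
import pickle
D=pickle.load(open('d.pkl','rb'))
P={'b':((378,250),(384,269)),'a':((457,248),(407,222)),'hinge':((50,220),(217,487)),'tip':((247,253),(335,358))}
for k,(t,s) in P.items():
    o1,r1=ray(D['top'],222+t[0]/3.2,215+t[1]/3.2);o2,r2=ray(D['side'],245+s[0]/3.6,170+s[1]/3.6)
    r1/=np.linalg.norm(r1);r2/=np.linalg.norm(r2)
    x=np.linalg.lstsq(np.c_[r1,-r2],o2-o1,rcond=None)[0]
    p,q=o1+r1*x[0],o2+r2*x[1]; print(k,((p+q)/2).round(4),np.linalg.norm(p-q).round(4), onz(D['top'],222+t[0]/3.2,215+t[1]/3.2,.13).round(4))
print('rails top view z~.093')
for t,z in (((20,197),.068),((728,172),.118),((20,60),.068),((610,32),.118)): print(onz(D['top'],222+t[0]/3.2,215+t[1]/3.2,z).round(4))
E
```

```text
b [ 0.4725 -0.0131  0.1181] 0.0037 [ 0.4739 -0.0122  0.13  ]
a [ 0.4761 -0.0734  0.1206] 0.0023 [ 0.4769 -0.0723  0.13  ]
hinge [0.4914 0.2442 0.1075] 0.0003 [0.4904 0.24   0.13  ]
tip [0.4691 0.0888 0.1093] 0.0008 [0.469  0.0878 0.13  ]
rails top view z~.093
[0.5109 0.2765 0.068 ]
[ 0.5411 -0.2811  0.118 ]
[0.6229 0.2819 0.068 ]
[ 0.6485 -0.1902  0.118 ]
```

```bash
cat >> h.py <<'E'
H=np.array([.4910,.2435]); O=np.array([.585,-.007]); ex=np.array([.9986,.053]); ey=np.array([-.053,.9986])
Rd=R.from_matrix(np.c_[np.r_[ex,0],np.r_[-ey,0],[0,0,-1.]])   # tool down, tool y along -track y
def rows(pts,Rt=Rd):
    s=ctrl.get_state(); R0=R.from_quat(s['tcp_rot']); p0=s['eef_pos']
    print('now',s['time'],p0.round(4),'F',np.round(s['contact_force'],1),'q',s['qpos'].round(2))
    print('turn',((R0.inv()*Rt).as_rotvec()/(2*np.pi)).round(3))
    for p in pts: print(np.round(p,3),'->',(R0.inv().apply(np.array(p)-p0)/.2).round(3))
def armpt(th,rho=.115,z=.111):
    d=np.cos(th)*ex-np.sin(th)*ey; n=np.sin(th)*ex+np.cos(th)*ey
    c=.011*abs(np.sin(th))+.0145*abs(np.cos(th))
    return np.r_[H+rho*d-n*(.005+c),z]
E
python3 - <<'E'
from h import *
import pickle
D=pickle.load(open('d.pkl','rb'))
print(ctrl.finger_overhang)
o1,r1=ray(D['top'],540,235);o2,r2=ray(D['side'],367,30)
x=np.linalg.lstsq(np.c_[r1,-r2],o2-o1,rcond=None)[0]; print('lamp',o1+r1*x[0],o2+r2*x[1])
a=armpt(2.1); print(a)
rows([(.30,-.5,.245),(.43,-.3,.245),(.44,-.1,.245),(.43,.05,.245),np.r_[armpt(2.1)[:2],.2],armpt(2.1)])
E
```

```text
0.014
lamp [ 0.55397281 -0.29663163  0.61030216] [ 0.55309283 -0.29694482  0.61029792]
[0.41889648 0.15129289 0.111     ]
now 0.1 [ 0.157  -0.6559  0.2441] F [-0.4  0.9  0.3] q [-1.49  0.29  1.58 -0.    1.28 -0.15]
turn [-0.    -0.     0.029]
[ 0.3   -0.5    0.245] -> [ 0.877 -0.592 -0.003]
[ 0.43  -0.3    0.245] -> [ 1.742e+00 -1.413e+00 -1.000e-03]
[ 0.44  -0.1    0.245] -> [ 2.023e+00 -2.374e+00  1.000e-03]
[0.43  0.05  0.245] -> [ 2.149e+00 -3.115e+00  3.000e-03]
[0.419 0.151 0.2  ] -> [ 2.212 -3.62   0.229]
[0.419 0.151 0.111] -> [ 2.212 -3.619  0.674]
```

Call:
send_rows(moves="0 0 0.029 0.25 -0.2 0 -1;0 0 0.029 0.5 -0.4 0 -1;0 0 0.029 0.75 -0.6 0 -1;0 0 0.029 0.9 -0.8 0 -1;0 0 0.029 1 -1 0 -1;0 0 0.029 1 -1 0 -1", newtons=30)

```text
time: 0.85
eef_pos: [0.3057, -0.4126, 0.2447]
tcp_rot: [1.0, 0.028, -0.0, -0.001]
contact_force: [-0.4, -0.6, 0.9]
opening: -0.001
finger_force: 0.0
```

```bash
python3 - <<'E'
from h import *
rows([(.36,-.3,.245),(.41,-.2,.245),(.44,-.1,.245),(.44,.05,.245),np.r_[armpt(2.1)[:2],.2],armpt(2.1)])
E
```

```text
now 0.85 [ 0.3057 -0.4126  0.2447] F [-0.4 -0.6  0.9] q [-1.13 -0.07  1.97  0.    1.25  0.38]
turn [-0.  0.  0.]
[ 0.36  -0.3    0.245] -> [ 0.303 -0.547 -0.001]
[ 0.41  -0.2    0.245] -> [ 0.58  -1.032 -0.   ]
[ 0.44  -0.1    0.245] -> [ 0.758 -1.523  0.   ]
[0.44  0.05  0.245] -> [ 8.000e-01 -2.272e+00  1.000e-03]
[0.419 0.151 0.2  ] -> [ 0.723 -2.783  0.227]
[0.419 0.151 0.111] -> [ 0.723 -2.783  0.672]
```

Call:
send_rows(moves="0 0 0 0.15 -0.27 0 -1;0 0 0 0.3 -0.54 0 -1;0 0 0 0.44 -0.79 0 -1;0 0 0 0.58 -1 0 -1;0 0 0 0.58 -1 0 -1")

```text
time: 1.48
eef_pos: [0.4115, -0.208, 0.2453]
tcp_rot: [1.0, 0.028, 0.0, -0.0]
contact_force: [0.1, -0.4, -0.7]
opening: 0.001
finger_force: 0.0
```

Call:
send_rows(moves="0 0 0 0.08 -0.25 0 -1;0 0 0 0.15 -0.5 0 -1;0 0 0 0.15 -0.75 0 -1;0 0 0 0.15 -1 0 -1;0 0 0 0.15 -1 0 -1")

```text
time: 2.1
eef_pos: [0.4299, -0.0073, 0.2453]
tcp_rot: [1.0, 0.028, -0.0, 0.0]
contact_force: [-0.3, -0.9, 0.1]
opening: 0.004
finger_force: 0.0
```

Call:
send_rows(moves="0 0 0 0 -0.25 0 -1;0 0 0 0 -0.5 0 -1;0 0 0 -0.02 -0.77 0.2 -1;0 0 0 -0.02 -0.77 0.2 -1")

```text
time: 2.6
eef_pos: [0.4165, 0.1455, 0.2024]
tcp_rot: [1.0, 0.027, -0.003, 0.0]
contact_force: [-0.6, 0.4, -0.4]
opening: -0.001
finger_force: 0.0
```

```bash
python3 - <<'E'
from h import *
d=shot('wrist');cv2.imwrite('pics/w1.png',d['image'][:,:,::-1])
print(proj(d,(.491,.2435,.107)),proj(d,armpt(1.77,z=.115)))
rows([armpt(t) for t in (2.1,1.95,1.8,1.5,1.2,.9,.6,.3,0.1,0)])
E
```

```text
(np.float64(170.96541628444342), np.float64(132.2497673159346)) (np.float64(342.98587000853763), np.float64(199.26843076791556))
now 2.65 [0.4174 0.1449 0.2035] F [-0.1 -0.6 -0.2] q [ 0.1  -0.21  2.17 -0.    1.19  1.62]
turn [0.    0.001 0.   ]
[0.419 0.151 0.111] -> [ 0.011 -0.032  0.463]
[0.435 0.141 0.111] -> [0.087 0.023 0.462]
[0.452 0.134 0.111] -> [0.172 0.065 0.462]
[0.488 0.127 0.111] -> [0.351 0.106 0.461]
[0.52  0.13  0.111] -> [0.508 0.1   0.461]
[0.55  0.142 0.111] -> [0.664 0.048 0.46 ]
[0.577 0.164 0.111] -> [ 0.805 -0.053  0.46 ]
[0.597 0.194 0.111] -> [ 0.912 -0.198  0.459]
[0.605 0.218 0.111] -> [ 0.957 -0.313  0.459]
[0.607 0.23  0.111] -> [ 0.971 -0.375  0.459]
```

View pics/w1.png

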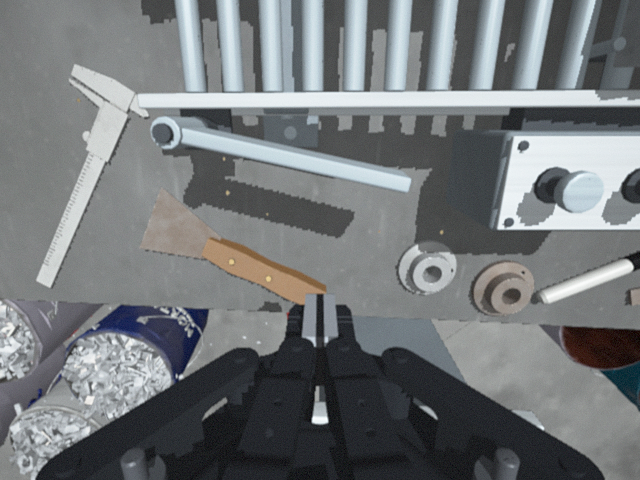

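The wrist view shows the hinge at (165,132), where my estimate predicted it, and the arm tip at (408,182). The fingers at (320,300) are clear of the arm, so I can descend and sweep.

Call:
send_rows(moves="0 0 0 0 0 0.23 -1;0 0 0 0 0 0.46 -1;0 0 0 0.08 0.02 0.46 -1;0 0 0 0.17 0.06 0.46 -1;0 0 0 0.26 0.09 0.46 -1;0 0 0 0.35 0.1 0.46 -1;0 0 0 0.43 0.1 0.46 -1;0 0 0 0.51 0.1 0.46 -1;0 0 0 0.59 0.08 0.46 -1;0 0 0 0.66 0.05 0.46 -1")

```text
time: 3.9
eef_pos: [0.5512, 0.1424, 0.1135]
tcp_rot: [1.0, 0.026, 0.0, 0.0]
contact_force: [-0.8, 0.1, 0.0]
opening: 0.004
finger_force: 0.3
```

```bash
python3 - <<'E'
from h import *
rows([armpt(t) for t in (.9,.75,.6,.45,.3,.15,0.05,0,-.05)])
d=shot('top')
cv2.imwrite('pics/t2.png',cv2.resize(d['image'][200:320,215:375,::-1],None,fx=4,fy=4,interpolation=cv2.INTER_CUBIC))
E
```

```text
now 3.9 [0.5512 0.1424 0.1135] F [-0.8  0.1  0. ] q [ 0.07  0.2   1.94 -0.    1.    1.59]
turn [ 0. -0. -0.]
[0.55  0.142 0.111] -> [-0.005  0.     0.013]
[0.564 0.152 0.111] -> [ 0.068 -0.044  0.013]
[0.577 0.164 0.111] -> [ 0.135 -0.1    0.013]
[0.588 0.178 0.111] -> [ 0.194 -0.168  0.013]
[0.597 0.194 0.111] -> [ 0.243 -0.245  0.013]
[0.603 0.211 0.111] -> [ 0.279 -0.331  0.013]
[0.606 0.224 0.111] -> [ 0.295 -0.392  0.013]
[0.607 0.23  0.111] -> [ 0.301 -0.423  0.013]
[0.607 0.235 0.111] -> [ 0.305 -0.449  0.013]
```

View pics/t2.png

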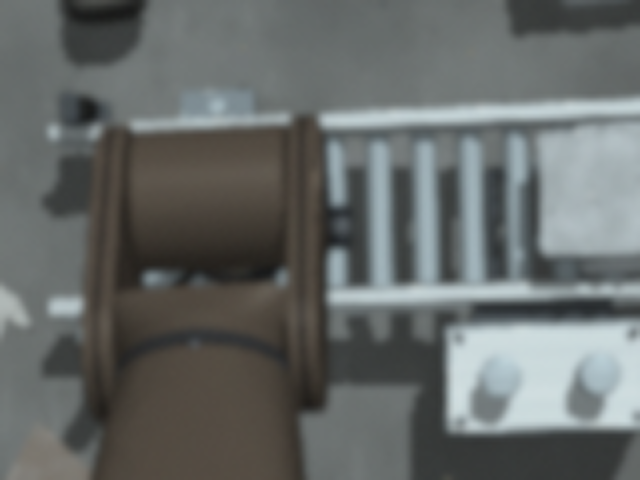

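The robot hides the stop arm in this view, at crop (60–330,110–410). The casting still waits at (540,190). I'll carry on with the sweep.

Call:
send_rows(moves="0 0 0 0.07 -0.04 0.02 -1;0 0 0 0.13 -0.1 0.03 -1;0 0 0 0.19 -0.17 0.03 -1;0 0 0 0.24 -0.25 0.03 -1;0 0 0 0.28 -0.33 0.03 -1;0 0 0 0.3 -0.39 0.03 -1;0 0 0 0.3 -0.41 0.03 -1;0 0 0 0.3 -0.42 0.03 -1;0 0 0 0.3 -0.43 0.03 -1;0 0 0 0.3 -0.43 0.03 -1")

```text
time: 5.2
eef_pos: [0.6053, 0.2311, 0.1074]
tcp_rot: [1.0, 0.026, -0.0, -0.0]
contact_force: [0.7, 0.8, -0.0]
opening: -0.0
finger_force: 0.0
```

```bash
python3 - <<'E'
from h import *
d=shot('side')
rows([armpt(t) for t in (0,-.05)])
print(proj(d,(.491,.2435,.107)),proj(d,np.r_[H+.155*ex,.107]))
cv2.imwrite('pics/s3.png',cv2.resize(d['image'][220:340,240:400,::-1],None,fx=5,fy=5,interpolation=cv2.INTER_CUBIC))
E
```

```text
now 5.25 [0.6054 0.2311 0.1074] F [0.8 0.4 0.4] q [0.21 0.37 1.74 0.   1.03 1.73]
turn [-0.  0. -0.]
[0.607 0.23  0.111] -> [ 0.007  0.005 -0.018]
[0.607 0.235 0.111] -> [ 0.012 -0.021 -0.018]
(np.float64(305.620768496365), np.float64(305.29025496669493)) (np.float64(249.7564292302498), np.float64(290.19492988016236))
```

View pics/s3.png

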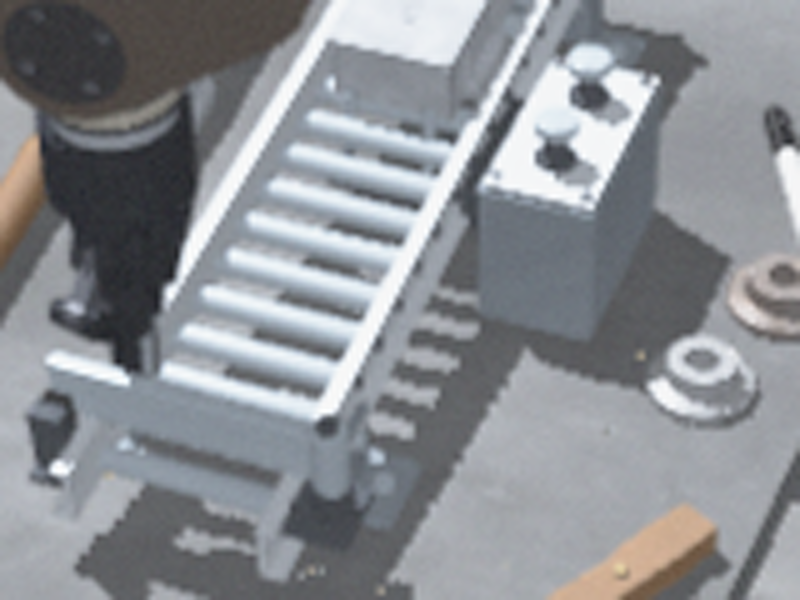

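The arm is across the track, with its tip at crop (48,358) near the post at (45,410) and the predicted shut tip at (49,351). No contact force shows yet, so I'll nudge it until it seats.

Call:
send_rows(moves="0 0 0 0 -0.01 0 -1;0 0 0 0 -0.02 0 -1;0 0 0 0 -0.03 0 -1;0 0 0 0 -0.03 0 -1")

```text
time: 5.75
eef_pos: [0.6054, 0.2328, 0.1074]
tcp_rot: [1.0, 0.027, -0.001, 0.005]
contact_force: [-0.4, -13.6, 1.9]
opening: 0.002
finger_force: 6.6
```

Call:
send_rows(moves="0 0 0 0 -0.01 0 -1;0 0 0 0 -0.02 0 -1;0 0 0 0 -0.03 0 -1;0 0 0 0 -0.03 0 -1")

```text
time: 6.25
eef_pos: [0.6054, 0.2332, 0.1074]
tcp_rot: [1.0, 0.028, -0.002, 0.01]
contact_force: [-1.8, -27.6, 5.0]
opening: -0.005
finger_force: 14.2
```

The arm is seated on the post (−28 N). Now I'll back off, rise and go to the buttons.

Call:
send_rows(moves="0 0 0 0 0.2 0 -1;0 0 0 0 0.35 -0.1 -1;0 0 0 0 0.35 -0.4 -1;0 0 0 0 0.35 -0.6 -1;0 0 0 -0.3 0.5 -0.6 0;0 0 0 -0.6 0.7 -0.6 0;0 0 0 -0.68 1 -0.6 0.05;0 0 0 -0.68 1 -0.6 0.05;0 0 0 -0.68 1 -0.6 0.05")

```text
time: 7.38
eef_pos: [0.4797, 0.0361, 0.2277]
tcp_rot: [1.0, 0.025, 0.001, -0.0]
contact_force: [0.3, 0.9, 0.9]
opening: 0.52
finger_force: 0.0
```

```bash
python3 - <<'E'
from h import *
d=shot('wrist');cv2.imwrite('pics/w4.png',d['image'][:,:,::-1])
for p in((.474,-.0125,.13),(.477,-.0725,.13)): print(np.round(proj(d,p),1))
print(ctrl.get_state()['opening'])
rows([(.4755,-.0425,.2),(.4755,-.0425,.15)])
E
```

```text
[386.4 260.9]
[469.4 261. ]
0.5196644229508941
now 7.425 [0.48   0.0367 0.2277] F [-0.1 -0.2  0.2] q [-0.14 -0.14  2.06  0.    1.22  1.38]
turn [-0. -0. -0.]
[ 0.476 -0.042  0.2  ] -> [-0.043  0.394  0.138]
[ 0.476 -0.042  0.15 ] -> [-0.043  0.394  0.388]
```

View pics/w4.png

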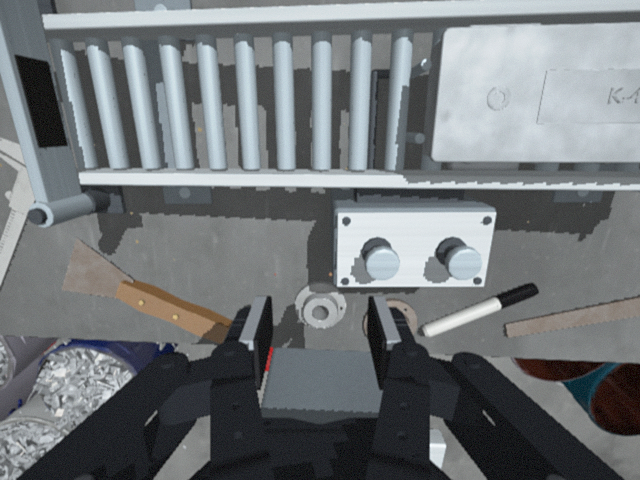

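The buttons appear at (382,263) and (463,263), about 4 mm toward +y of my prediction. The stop arm lies across the track at the left, and the casting still waits at the pins.

Call:
send_rows(moves="0 0 0 -0.045 0.15 0 0.07;0 0 0 -0.045 0.3 0 0.07;0 0 0 -0.045 0.38 0.14 0.07;0 0 0 -0.045 0.38 0.3 0.07;0 0 0 -0.045 0.38 0.39 0.07;0 0 0 -0.045 0.38 0.39 0.07")

```text
time: 8.18
eef_pos: [0.4741, -0.0386, 0.1475]
tcp_rot: [1.0, 0.027, -0.002, -0.001]
contact_force: [0.1, -0.3, -0.2]
opening: 0.535
finger_force: 0.0
```

Call:
send_rows(moves="0 0 0 0 0 0.02 0.07;0 0 0 0 0 0.04 0.07;0 0 0 0 0 0.06 0.07;0 0 0 0 0 0.06 0.07")

```text
time: 8.68
eef_pos: [0.4755, -0.0399, 0.1386]
tcp_rot: [1.0, 0.026, 0.001, -0.0]
contact_force: [-1.2, 0.6, 4.5]
opening: 0.535
finger_force: 2.7
```

Call:
send_rows(moves="0 0 0 0 0 0.04 0.07;0 0 0 0 0 0.07 0.07;0 0 0 0 0 0.085 0.07;0 0 0 0 0 0.09 0.07")

```text
time: 9.18
eef_pos: [0.4759, -0.04, 0.1274]
tcp_rot: [1.0, 0.027, -0.001, -0.0]
contact_force: [-20.4, 5.2, 44.5]
opening: 0.533
finger_force: 21.9
```

Call:
send_rows(moves="0 0 0 0 0 0 0.07;0 0 0 0 0 0 0.07;0 0 0 0 0 0 0.07;0 0 0 0 0 0 0.07;0 0 0 0 0 0 0.07;0 0 0 0 0 0 0.07;0 0 0 0 0 0 0.07;0 0 0 0 0 0 0.07;0 0 0 0 0 0 0.07;0 0 0 0 0 0 0.07;0 0 0 0 0 0 0.07;0 0 0 0 0 0 0.07")

```text
time: 10.68
eef_pos: [0.4759, -0.04, 0.1274]
tcp_rot: [1.0, 0.027, -0.001, -0.0]
contact_force: [-18.5, 4.6, 40.7]
opening: 0.533
finger_force: 20.0
```

Call:
send_rows(moves="0 0 0 0 0 0 0.07;0 0 0 0 0 0 0.07;0 0 0 0 0 0 0.07;0 0 0 0 0 0 0.07;0 0 0 0 0 0 0.07;0 0 0 0 0 0 0.07;0 0 0 0 0 0 0.07;0 0 0 0 0 0 0.07;0 0 0 0 0 0 0.07;0 0 0 0 0 0 0.07;0 0 0 0 0 0 0.07;0 0 0 0 0 0 0.07")

```text
time: 12.18
eef_pos: [0.4759, -0.04, 0.1274]
tcp_rot: [1.0, 0.027, -0.001, -0.0]
contact_force: [-17.8, 5.7, 40.1]
opening: 0.537
finger_force: 20.0
```

```bash
python3 - <<'E'
from h import *
d=shot('side');e=shot('wrist')
print(ctrl.get_state()['eef_pos'],ctrl.get_state()['contact_force'])
a=cv2.resize(d['image'][180:340,240:400,::-1],(400,400),interpolation=cv2.INTER_CUBIC);b=cv2.resize(e['image'][:,:,::-1],(400,300))
c=np.zeros((400,800,3),np.uint8);c[:,:400]=a;c[:300,400:]=b
cv2.imwrite('pics/m5.png',c)
E
```

```text
[ 0.47588028 -0.04004317  0.12740593] [-17.6327523    5.33133238  40.30357181]
```

View pics/m5.png

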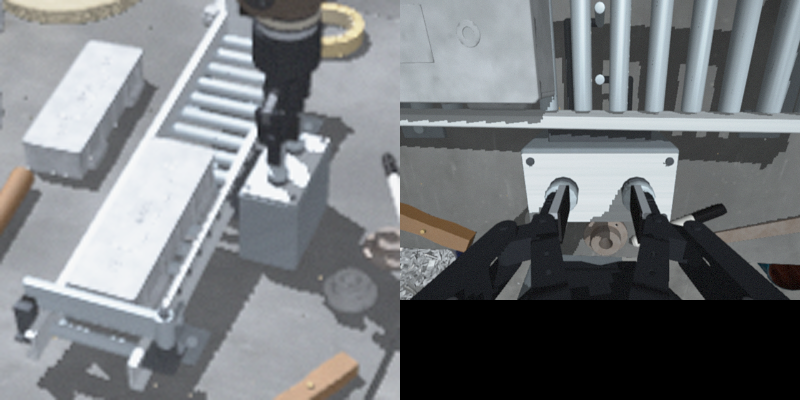

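The casting is down against the shut arm at crop (150,300), both fingers are on the pressed buttons, and the pins are sunk at (600,10) and (600,78). I'll hold a bit longer and check that nothing is still moving.

Call:
send_rows(moves="0 0 0 0 0 0 0.07;0 0 0 0 0 0 0.07;0 0 0 0 0 0 0.07;0 0 0 0 0 0 0.07;0 0 0 0 0 0 0.07;0 0 0 0 0 0 0.07;0 0 0 0 0 0 0.07;0 0 0 0 0 0 0.07;0 0 0 0 0 0 0.07;0 0 0 0 0 0 0.07")

```text
time: 13.52
eef_pos: [0.4759, -0.04, 0.1274]
tcp_rot: [1.0, 0.027, -0.001, -0.0]
contact_force: [-17.5, 4.9, 39.7]
opening: 0.534
finger_force: 20.0
```

```bash
python3 - <<'E'
from h import *
d=shot('side')['image'][180:340,240:400,::-1]
d=cv2.resize(d,(400,400),interpolation=cv2.INTER_CUBIC).astype(int); o=cv2.imread('pics/m5.png')[:,:400].astype(int)
print(abs(d-o).max(), (abs(d-o).max(2)>25).sum())
e=shot('wrist')
# tail edge of casting top (z~.124 at y~.01): wrist px (552,95)/400*640
p=onz(e,(552-400)*1.6,95*1.6,.12)[:2]-O; print('tail track xy',p@ex,p@ey)
E
```

```text
109 1040
tail track xy -0.036475675422461745 0.002795421686540116
```

```bash
python3 - <<'E'
from h import *
g=lambda:cv2.cvtColor(shot('wrist')['image'],cv2.COLOR_RGB2GRAY).astype(np.float32)
a=g()
for _ in range(12): ctrl.read_camera('top')
b=g(); c=slice(0,160),slice(0,240)
print(cv2.phaseCorrelate(a[c],b[c]),abs(a[c]-b[c]).max(),ctrl.get_state()['time'])
o=cv2.imread('pics/m5.png',0)[:300,400:].astype(np.float32); b2=cv2.resize(b,(400,300))
print(cv2.phaseCorrelate(o[:100,:150].copy(),b2[:100,:150].copy()))
E
```

```text
((0.0008228076304845899, 0.032716865389332384), 1.0294893677035968) 13.0 14.325
((-10.419089080664875, 0.24947612363200733), 0.46445894724528)
```

The casting moved another 8 mm or so after that picture. It's now still, with its tail at about y = 0.011 as expected. I'll release the buttons.

Call:
send_rows(moves="0 0 0 0 0 -0.05 0.07;0 0 0 0 0 -0.1 0.07;0 0 0 0 0 -0.15 0.07;0 0 0 0 0 -0.3 0.07;0 0 0 0 0 -0.5 0.07;0 0 0 -0.15 0 -0.6 0.07;0 0 0 -0.15 0 -0.6 0.07;0 0 0 -0.15 0 -0.6 0.07")

```text
time: 15.32
eef_pos: [0.4444, -0.0415, 0.2383]
tcp_rot: [1.0, 0.026, -0.0, -0.0]
contact_force: [1.5, 0.7, -0.8]
opening: 0.537
finger_force: 0.0
```

```bash
python3 - <<'E'
from h import *
s=ctrl.get_state();print(s['eef_pos'],s['contact_force'])
d=shot('side')
a=cv2.resize(d['image'][180:340,240:400,::-1],(600,600),interpolation=cv2.INTER_CUBIC)
cv2.imwrite('pics/f6.png',a)
E
```

```text
[ 0.44442501 -0.04150829  0.23833061] [ 1.51035153  0.69833776 -0.83166988]
```

View pics/f6.png

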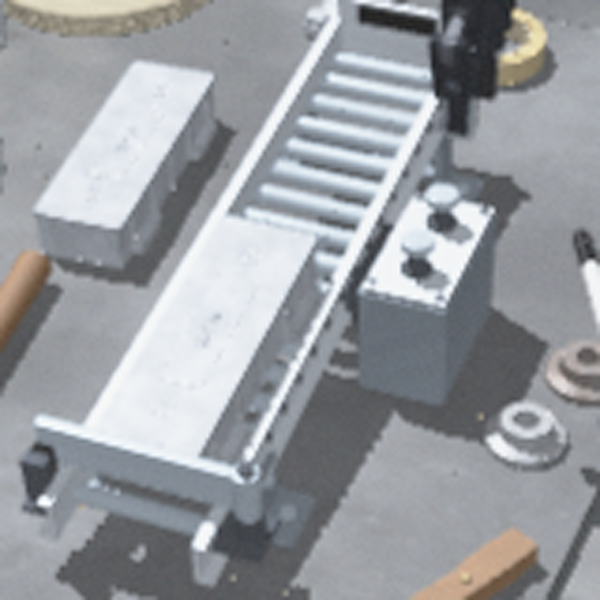

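The casting rests against the shut arm at (200,340), both buttons are up at (418,243) and (441,195), and the gripper is clear of everything.

```bash
python3 -c "
from plant import ctrl
print(ctrl.sign_off())"
```

```text
the job is handed in; nothing more can be done
None
```

The job is handed in, though sign-off gave no verdict: in the last picture the stop arm was shut, the casting had rolled down to rest against it, both buttons were up and the gripper was clear.

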